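# Start the blood-tube roller mixer with its pull-on knob

## Robot

A 6-joint arm with a two-finger parallel gripper is mounted at the origin on the work surface. World frame = base frame: x ahead of the robot, y to its left, z up, the work surface at z = 0. Lengths are in m, angles in rad, forces in N, time in s.
With the tool pointing down it reaches from about 0.375 to 0.975 m from the base axis. Payload 3.8 kg.
Tool frame: the origin (TCP) lies at the very end of the fingers, on their centre line; the grasp point (between the pads) lies 19 mm behind it; z points along the fingers, y is the line along which they close (so a half turn about z gives the same grasp; the last joint's range is limited). The gripper opens to 85 mm and grips with 20 to 120 N. Pads are 22 mm wide; open, the fingers measure 114 mm over their backs; the gripper's body (76 mm by 85 mm) begins 54 mm behind the grasp point. The pads swing forward as they close: fully open they stand 13 mm farther back than shut.
Start: joints at [1.216, 0.264, 1.604, -0, 1.274, -0.037], TCP at [0.211, 0.641, 0.231] pointing down, gripper open.
Joint ranges: [-2.63, 2.63], [-0.94, 2.18], [0.31, 2.57], [-1.31, 4.45], [0, 2.66], [-2.55, 2.55]. Speed limits (rad/s): [2.57, 2.57, 3.14, 3.14, 3.14, 3.14].

## Interface

Orientations are given as a rotation vector (axis times angle).
In Python, from workcell import read_state, read_camera, calibration, finish_job gives the robot as it stands.
- The arm moves only by the tool step_arm, never from a script. Its argument "commands" is a list of rows, each an object of numbers: "fingers": the gripper's target within -1 to 1 (shut at 1, half-way at 0, fully open at -1); "dx", "dy", "dz": the shift along the tool's x, y, z in m; "roll": the turn about the tool's z in degrees. In form: [{"fingers": .., "dx": .., "dy": .., "dz": .., "roll": ..}, ...]. A call has 1 to 8 rows; each row is the pose to reach, as a shift and turn from the pose commanded when the call began, along the tool's axes at that moment; what a row does not reach only later rows make up. A row lasts 1/8 s, in which the tool goes at most 62.5 mm and 10.7 degrees, less where a joint would pass 70% of its speed; a pose out of reach is approached as far as the arm can. A call with a gripper value outside its range is refused whole. The fingers move at their own pace and stop on an object; "squeeze" is the grip in N (left out, the last holds). Time passes only in rows, so rows that repeat a pose let the fingers close. It gives the time, the measured TCP pose, the force, the opening and the grip force at its end, in the units of the state.
- read_state(): the state, without advancing time (a new reading comes with each control period).
- read_camera(name): name is "side" or "top" or "wrist"; returns (picture, depth): 400x640x3 uint8, blue, green, red; 400x640 float32, m along the optical axis (not along the pixel's ray), 0 where there is no reading.
- calibration(name): a dict with "intrinsics" (3x3 intrinsics, pixels), "k1" (the pictures are not rectified: a ray, as slopes to the right and down, at radius r is drawn at 1 + k1 r^2 times it, then the intrinsics apply), "world_to_cam" (4x4, takes a point from world to camera coordinates). Camera axes: x right, y up, looking along -z (the intrinsics and any distortion apply to the point x, -y, -z); pixel columns grow to the right and rows downward; lengths in m; the calibration is good to about 2 mm. A picture is of the moment at which its call begins: read the wrist's pose just before it. calibration takes no time and is no camera call; for the wrist camera it gives the pose at the moment of the call.
- finish_job(): hands the job in; it is judged then, once.
The state is a dict: "time": time; "q": joint angles; "joint_vel": joint speeds; "joint_torque": joint torques, N m; "tool_pos": TCP position; "tcp_rot": TCP orientation; "wrist_force": force on the tool from outside, world axes, zero at the start; "torque": the same for the moment, N m; "width": opening from 0.0 (shut) to 1.0 (fully open); "grip_force": force on a finger pad.
Only numpy, scipy, OpenCV 4.12 (cv2) and the standard library are available. Lean on these libraries where they do the work, as an engineer would, in place of code of your own. Each camera call takes 0.05 s, during which the arm holds its last target. There are 200 camera calls.

## Task

Start the blood-tube roller mixer: pull the green spring knob on its top straight up as far as it goes, hold it out for a moment, then let go so that it springs back home. Leave the red knob of the block heater alone and do not knock over or shift the pill bottle.

Things in the scene. Friction and masses are not known exactly. Their poses are not given: they have to be found in the camera images.
- mixer_grip (a point): Grip point on the mixer's green pull knob: on its axis, half-way up. The knob is an upright cylinder, 28 mm diameter, 30 mm tall, its underside 12 mm above the mixer's flat top at rest; this point is then 107 mm above the counter. It rises with the knob. z up, x and y along the mixer's short and long sides. Fingers fit best at +x and -x. The mixer is a fixed ivory case, 180 x 280 x 80 mm high.
- mixer_knob (a joint): How far the green knob is pulled straight up, in m: 0 home, 0.025 at its stop. A spring draws it home, 2 N at rest to 6 N fully out. Round it, a flat black collar (40 mm diameter, 3 mm high); 85 mm towards the point's +x a fixed black dial (26 mm diameter, 12 mm high); from 55 mm towards -y white rollers with blood tubes, up to 25 mm above the top.
- heater_knob (a joint): How far the red knob of the block heater is pulled up, in m: 0 home. Same shape, spring and place on its case as the green one; leave it alone. The heater is a fixed grey case of the mixer's size with an aluminium block and yellow caps on top. The two instruments stand side by side in either order.
- pill_bottle: Loose amber pill bottle with a white cap, 44 mm in diameter and 85 mm tall, standing on the counter between the two instruments. Origin at the centre of its underside, z up. To be left standing where it is.
There are look-alikes about, which are no part of the job. Of the things that look like the pill_bottle, the middle-sized one is meant.

How it is judged:
By the outcome, as a careful person would: the job done as asked, in the order asked, and still so for the second after the job is handed in, with the robot touching nothing.
It also fails if it takes over 32 s, if anything falls off the work surface, if the arm or the gripper's body presses on something with over 40 N, if the wrist force passes 120 N, or if a joint passes its speed limit or range.

## Working session

There is one attempt and no reset: what is moved stays moved. The work goes in short steps, Python scripts to look and compute and a tool call to move; the robot and the scene stay as the last step left them, time stands still between calls to the robot, and variables do not carry over. Pictures are saved under pics/ and viewed, at most 10 in all, crops included, and the job is handed in when it is done.

Besides the shell and the picture viewer there is one more tool, called as name([rows], argument=value, ...), one row to a line, values as JSON. step_arm: Moves the arm, as the interface text tells. Its arguments: {"type":"object","properties":{"commands":{"type":"array","items":{"type":"object","properties":{"fingers":{"type":"number"},"dx":{"type":"number"},"dy":{"type":"number"},"dz":{"type":"number"},"roll":{"type":"number"}}}},"squeeze":{"type":"number"}},"required":["commands"]}

```bash
mkdir -p pics; cat > h.py <<'E'
import numpy as np, cv2
from workcell import *
def ray(c,u,v):
    K=np.array(c["intrinsics"]);T=np.array(c["world_to_cam"])
    p=cv2.undistortPoints(np.array([[[u,v]]],float),K,np.array([c["k1"],0,0,0,0.]))[0,0]
    R=T[:3,:3];o=-R.T@T[:3,3];return o,R.T@np.array([p[0],-p[1],-1.])
def onplane(c,u,v,z):
    o,d=ray(c,u,v);return o+d*(z-o[2])/d[2]
def atdepth(c,u,v,D):
    o,d=ray(c,u,v);return o+d*D
E
python3 - <<'E'
from h import *
for n in("top","side"):
    im,d=read_camera(n);cv2.imwrite(f"pics/{n}0.png",im);np.save(f"{n}.npy",d)
    print(calibration(n))
s=read_state();print(s["tool_pos"],s["tcp_rot"],s["time"])
E
```

```text
{'intrinsics': array([[372.57027501,   0.        , 324.13267987],
       [  0.        , 372.57027501, 198.96489762],
       [  0.        ,   0.        ,   1.        ]]), 'k1': -0.07000101171562918, 'world_to_cam': array([[ 0.00424136, -0.99991423, -0.01239122,  0.09021126],
       [ 0.9868704 ,  0.00218469,  0.16149935, -0.53761906],
       [-0.16145842, -0.0129135 ,  0.98679502, -0.79954201],
       [ 0.        ,  0.        ,  0.        ,  1.        ]])}
{'intrinsics': array([[497.12826561,   0.        , 318.49673469],
       [  0.        , 497.12826561, 199.54940081],
       [  0.        ,   0.        ,   1.        ]]), 'k1': -0.12185333839659297, 'world_to_cam': array([[ 0.87214856, -0.48916841,  0.00843545, -0.43914996],
       [ 0.27239577,  0.49983798,  0.82216941, -0.28142829],
       [-0.40639566, -0.71475609,  0.56918038, -0.74477331],
       [ 0.        ,  0.        ,  0.        ,  1.        ]])}
[0.21066805 0.64053973 0.23001101] [-0.49698756 -3.10157822  0.00335027] 0.1
```

View pics/top0.png

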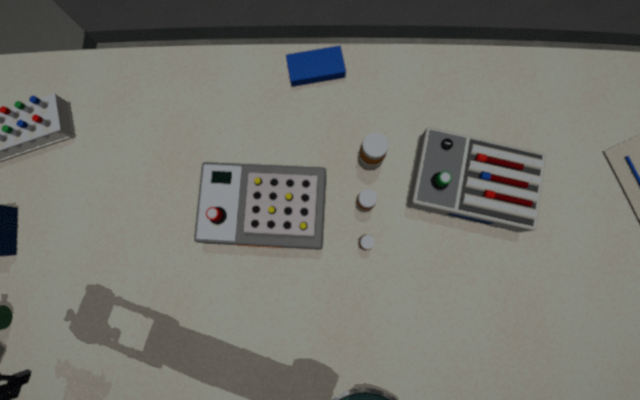

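View pics/side0.png

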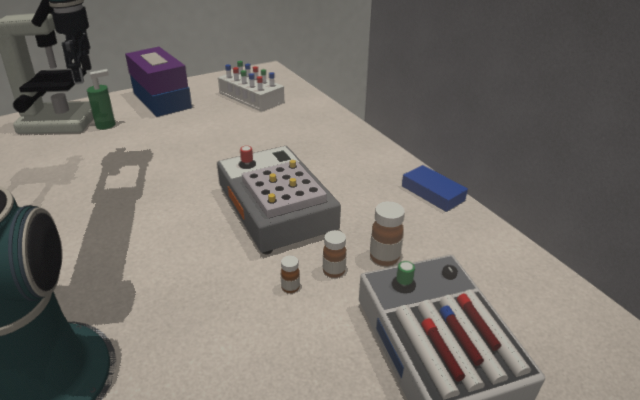

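The top view shows the mixer at right: green knob about (442,180), dial about (447,144), rollers towards the image right. The heater with its red knob is at (215,214). There are three bottles, at (373,148) large, (366,200) middle and (366,242) small. The middle one is the pill bottle. The only green knob on the ivory case with blood tubes is (442,180); I'll confirm it in a crop.

```bash
cat > m.py <<'E'
from h import *
P={}
for n in("top","side"):
    im=cv2.imread(f"pics/{n}0.png");c=calibration(n)
    h=cv2.cvtColor(im,cv2.COLOR_BGR2HSV)
    m=cv2.inRange(h,(45,60,30),(85,255,255))
    k,l,st,ce=cv2.connectedComponentsWithStats(m)
    for i in range(1,k):
        if st[i,4]>25 : print(n,st[i],ce[i])
c=calibration("top");im=cv2.imread("pics/top0.png")
x=im[120:240,340:550];cv2.imwrite("pics/crop.png",cv2.resize(x,None,fx=3.8,fy=3.8,interpolation=cv2.INTER_CUBIC))
E
python3 m.py
```

```text
top [ 14 101  11   8  60] [ 18.91666667 104.78333333]
top [  2 125  11   8  61] [  6.54098361 128.85245902]
top [436 171  16  15 112] [442.20535714 179.08035714]
top [  0 306  12  23 215] [  4.66511628 316.44651163]
side [ 87  85  28  44 780] [100.61025641 106.83461538]
side [397 262  18  23 226] [404.63716814 275.2699115 ]
```

View pics/crop.png

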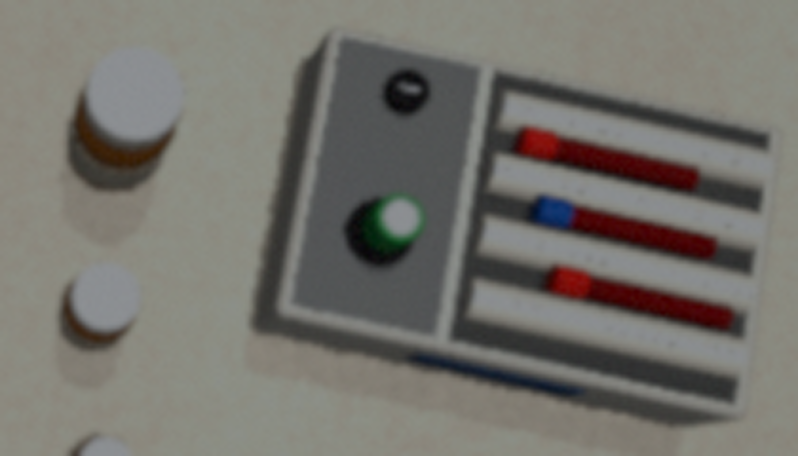

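The crop shows the ivory mixer with its tubes and rollers, and the green knob with its top at crop (400,217), which is image (445,177). The dial is at crop (407,90). The middle bottle is at crop (103,300). This is the mixer knob.

```bash
python3 - <<'E'
from h import *
c=calibration("top");s=calibration("side")
g=lambda a,b:(340+(a-1.5)/3.8,120+(b-1.5)/3.8)
k=onplane(c,*g(400,217),.122);d=onplane(c,*g(407,93),.0915)
print("knob",k,"dial",d,"dist",np.linalg.norm((k-d)[:2]))
e=[onplane(c,*g(*p),.08)[:2] for p in((332,33),(280,315),(742,414),(772,132))]
for i in range(4):
    v=e[(i+1)%4]-e[i];print(e[i],np.linalg.norm(v),np.degrees(np.arctan2(v[1],v[0])))
v=(d-k);print("ax",np.degrees(np.arctan2(v[1],v[0])))
# side: green visible centre vs mid knob
o,r=ray(s,404.6,275.3); o2,r2=ray(c,*g(400,217))
print("side@.107",onplane(s,404.6,274,.107))
A=np.stack([r,-r2],1);t=np.linalg.lstsq(A,o2-o,rcond=None)[0]
print("bottle",onplane(c,*g(103,300),.085))
from scipy.spatial.transform import Rotation as R
st=read_state();M=R.from_rotvec(st["tcp_rot"]).as_matrix();print(M.round(3))
print("dist0",M.T@(np.array([k[0],k[1],.2])-st["tool_pos"]), st["width"])
E
```

```text
knob [ 0.57209608 -0.16017826  0.122     ] dial [ 0.65258648 -0.17792743  0.0915    ] dist 0.08242412778733155
[ 0.69294686 -0.1389924 ] 0.17286741471232558 167.5503269285034
[ 0.52414429 -0.1017253 ] 0.27169899270528275 -102.08682468989655
[ 0.46725223 -0.36740111] 0.17064187909416212 -11.398026964335616
[ 0.63452871 -0.40112397] 0.2685621721491483 77.4364769030892
ax -12.435444821018624
side@.107 [ 0.56990801 -0.16422722  0.107     ]
bottle [ 5.31761748e-01 -2.69233801e-04  8.50000000e-02]
[[-0.95   0.312 -0.001]
 [ 0.312  0.95  -0.002]
 [ 0.    -0.002 -1.   ]]
dist0 [-0.59352141 -0.64763348  0.03135929] 1.0030193395493576
```

step_arm([
  {"fingers":-1,"dx":-0.05,"dy":-0.055,"dz":0,"roll":8},
  {"fingers":-1,"dx":-0.09,"dy":-0.1,"dz":0,"roll":16},
  {"fingers":-1,"dx":-0.13,"dy":-0.14,"dz":0,"roll":24},
  {"fingers":-1,"dx":-0.17,"dy":-0.18,"dz":0,"roll":32},
  {"fingers":-1,"dx":-0.21,"dy":-0.225,"dz":0,"roll":40},
  {"fingers":-1,"dx":-0.25,"dy":-0.27,"dz":0,"roll":50},
  {"fingers":-1,"dx":-0.29,"dy":-0.315,"dz":0,"roll":60},
  {"fingers":-1,"dx":-0.33,"dy":-0.36,"dz":0,"roll":70},
])

```text
time: 1.1
tool_pos: [0.4121, 0.1942, 0.2311]
tcp_rot: [2.193, 2.25, 0.0]
wrist_force: [0.4, -0.0, 0.4]
width: 1.001
grip_force: 0.0
```

```bash
cat > go.py <<'E'
from h import *
from scipy.spatial.transform import Rotation as R
import sys
t=np.array([float(a) for a in sys.argv[1:4]]);ang=float(sys.argv[4])
st=read_state();M=R.from_rotvec(st["tcp_rot"]).as_matrix();y=np.degrees(np.arctan2(M[1,1],M[0,1]))
print("tcp",st["tool_pos"].round(4),"t",st["time"],"tilt",M[:,2].round(4));print("shift",(M.T@(t-st["tool_pos"])).round(4),"roll",y-ang)
E
python3 go.py .571 -.162 .2 -12.4
```

```text
tcp [0.4121 0.1942 0.2311] t 1.1 tilt [ 2.e-04  0.e+00 -1.e+00]
shift [-0.3602  0.1497  0.0311] roll 13.879325583943041
```

step_arm([
  {"fingers":-1,"dx":-0.05,"dy":0.02,"dz":0,"roll":2},
  {"fingers":-1,"dx":-0.1,"dy":0.04,"dz":0,"roll":5},
  {"fingers":-1,"dx":-0.15,"dy":0.062,"dz":0,"roll":7},
  {"fingers":-1,"dx":-0.2,"dy":0.083,"dz":0,"roll":10},
  {"fingers":-1,"dx":-0.25,"dy":0.104,"dz":0,"roll":12},
  {"fingers":-1,"dx":-0.3,"dy":0.125,"dz":0,"roll":14},
  {"fingers":-1,"dx":-0.34,"dy":0.142,"dz":0,"roll":14},
  {"fingers":-1,"dx":-0.36,"dy":0.15,"dz":0,"roll":14},
])

```text
time: 2.1
tool_pos: [0.5733, -0.161, 0.2306]
tcp_rot: [-2.446, -1.97, 0.001]
wrist_force: [-0.2, 0.8, 0.2]
width: 1.001
grip_force: 0.0
```

```bash
python3 - <<'E'
from h import *
c=calibration("wrist");im,d=read_camera("wrist");cv2.imwrite("pics/w1.png",im)
np.save("w.npy",d)
import pickle;pickle.dump(c,open("w.pkl","wb"))
h=cv2.cvtColor(im,cv2.COLOR_BGR2HSV);m=cv2.inRange(h,(45,60,30),(85,255,255))
k,l,st,ce=cv2.connectedComponentsWithStats(m)
for i in range(1,k):
    if st[i,4]>50: print(st[i],ce[i])
E
python3 go.py .571 -.162 .09 -12.4
```

```text
[305 175  29  35 483] [319.04761905 189.00414079]
tcp [ 0.574  -0.1625  0.2306] t 2.15 tilt [-2.0e-04 -1.4e-03 -1.0e+00]
shift [-0.     -0.0031  0.1406] roll 0.0711880720940119
```

View pics/w1.png

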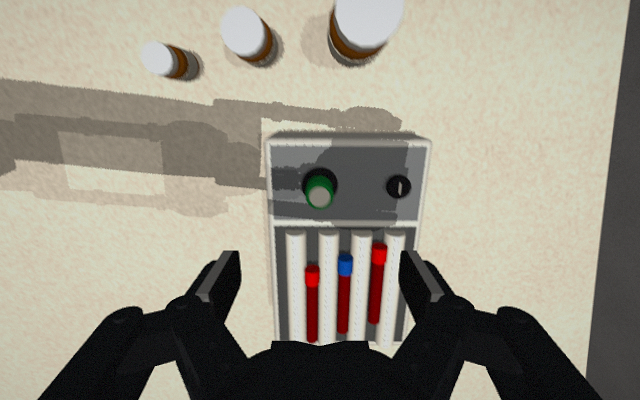

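The wrist view shows the knob's pale top at about (320,195), the dial at (398,186) and the bottles clear of the fingers. I'll triangulate from the wrist pose.

```bash
python3 - <<'E'
from h import *
import pickle
c=pickle.load(open("w.pkl","rb"));d=np.load("w.npy");im=cv2.imread("pics/w1.png")
h=cv2.cvtColor(im[170:215,300:340],cv2.COLOR_BGR2HSV)
m=cv2.inRange(h,(0,0,120),(180,90,255));k,l,st,ce=cv2.connectedComponentsWithStats(m);print(st[1:],ce[1:]+[300,170])
m=cv2.inRange(cv2.cvtColor(im[165:215,300:340],cv2.COLOR_BGR2HSV),(45,60,30),(85,255,255));(x,y),r=cv2.minEnclosingCircle(np.vstack(cv2.findContours(m,0,2)[0]));print(x+300,y+165,r)
for v in (193,195,197): print(onplane(c,320,v,.122), atdepth(c,320,v,d[v,320]))
print(onplane(c,398,186,.0915))
E
```

```text
[[ 10  18  19  18 272]
 [  0  26   6   7  27]] [[319.19852941 196.53676471]
 [302.11111111 198.96296296]]
318.95945930480957 191.8783779144287 17.59202766418457
[ 0.5738407  -0.16066954  0.122     ] [ 0.57387547 -0.16050661  0.12250642]
[ 0.57341181 -0.16263823  0.122     ] [ 0.57346094 -0.16240813  0.12269819]
[ 0.5729808  -0.16461659  0.122     ] [ 0.57302555 -0.1644071   0.12262084]
[ 0.65418094 -0.18049232  0.0915    ]
```

step_arm([
  {"fingers":-1,"dx":0,"dy":-0.001,"dz":0.04,"roll":0},
  {"fingers":-1,"dx":0,"dy":-0.001,"dz":0.08,"roll":0},
  {"fingers":-0.5,"dx":0,"dy":-0.001,"dz":0.11,"roll":0},
  {"fingers":-0.3,"dx":0,"dy":-0.001,"dz":0.13,"roll":0},
  {"fingers":-0.2,"dx":0,"dy":-0.001,"dz":0.14,"roll":0},
  {"fingers":-0.2,"dx":0,"dy":-0.001,"dz":0.14,"roll":0},
])

```text
time: 2.9
tool_pos: [0.572, -0.1585, 0.0912]
tcp_rot: [-2.444, -1.973, 0.0]
wrist_force: [-0.4, 0.4, 0.9]
width: 0.597
grip_force: 0.0
```

```bash
python3 - <<'E'
from h import *
a,_=read_camera("side");b,_=read_camera("wrist")
cv2.imwrite("pics/s2.png",cv2.hconcat([cv2.resize(a[180:360,300:480],(400,400)),cv2.resize(b[150:390,220:460],(400,400))]))
E
```

```text
(no output)
```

View pics/s2.png

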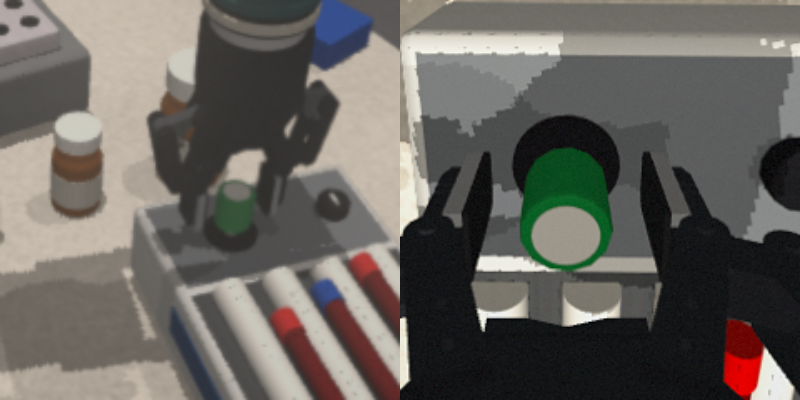

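Left half: the fingers straddle the green knob, clear of dial, tubes and bottle. Right half: the knob at crop (567,210) is centred between the pads.

```bash
python3 go.py .5725 -.163 .09 -12.4;python3 go.py .5725 -.163 .09 -12.4|tail -1
```

```text
tcp [ 0.5731 -0.159   0.0926] t 3.0 tilt [ 2.1e-03 -6.0e-04 -1.0e+00]
shift [-0.004   0.0002  0.0026] roll 0.19654203051906194
shift [-0.004   0.0002  0.0026] roll 0.19654203051906194
```

step_arm([
  {"fingers":-0.2,"dx":-0.003,"dy":0,"dz":0.002,"roll":0},
  {"fingers":-0.2,"dx":-0.003,"dy":0,"dz":0.002,"roll":0},
  {"fingers":1,"dx":-0.003,"dy":0,"dz":0.002,"roll":0},
  {"fingers":1,"dx":-0.003,"dy":0,"dz":0.002,"roll":0},
  {"fingers":1,"dx":-0.003,"dy":0,"dz":0.002,"roll":0},
  {"fingers":1,"dx":-0.003,"dy":0,"dz":0.002,"roll":0},
  {"fingers":1,"dx":-0.003,"dy":0,"dz":0.002,"roll":0},
  {"fingers":1,"dx":-0.003,"dy":0,"dz":0.002,"roll":0},
], squeeze=45)

```text
time: 4.0
tool_pos: [0.5718, -0.1619, 0.0897]
tcp_rot: [2.445, 1.972, 0.0]
wrist_force: [-1.3, -1.4, 5.0]
width: 0.315
grip_force: 44.3
```

Gripped (opening about 27 mm). I'll pull up slowly.

step_arm([
  {"fingers":1,"dx":0,"dy":0,"dz":-0.004,"roll":0},
  {"fingers":1,"dx":0,"dy":0,"dz":-0.008,"roll":0},
  {"fingers":1,"dx":0,"dy":0,"dz":-0.012,"roll":0},
  {"fingers":1,"dx":0,"dy":0,"dz":-0.016,"roll":0},
  {"fingers":1,"dx":0,"dy":0,"dz":-0.02,"roll":0},
  {"fingers":1,"dx":0,"dy":0,"dz":-0.022,"roll":0},
  {"fingers":1,"dx":0,"dy":0,"dz":-0.024,"roll":0},
  {"fingers":1,"dx":0,"dy":0,"dz":-0.024,"roll":0},
])

```text
time: 5.0
tool_pos: [0.5716, -0.1619, 0.1133]
tcp_rot: [2.445, 1.972, 0.0]
wrist_force: [4.9, -2.4, -5.8]
width: 0.315
grip_force: 44.7
```

Spring force is as expected; now the last millimetres to the stop.

step_arm([
  {"fingers":1,"dx":0,"dy":0,"dz":-0.001,"roll":0},
  {"fingers":1,"dx":0,"dy":0,"dz":-0.002,"roll":0},
  {"fingers":1,"dx":0,"dy":0,"dz":-0.002,"roll":0},
])

```text
time: 5.38
tool_pos: [0.5717, -0.1619, 0.1148]
tcp_rot: [2.445, 1.972, 0.0]
wrist_force: [5.8, -3.5, -7.0]
width: 0.312
grip_force: 45.2
```

```bash
python3 - <<'E'
from h import *
a,_=read_camera("side");s=read_state();print(s["tool_pos"],s["wrist_force"],s["width"],s["time"])
cv2.imwrite("pics/s3.png",cv2.resize(a[180:360,300:480],(500,500)))
E
```

```text
[ 0.57163429 -0.16186187  0.1148618 ] [ 6.10130742 -3.05755586 -6.63112393] 0.31194786234734917 5.425
```

View pics/s3.png

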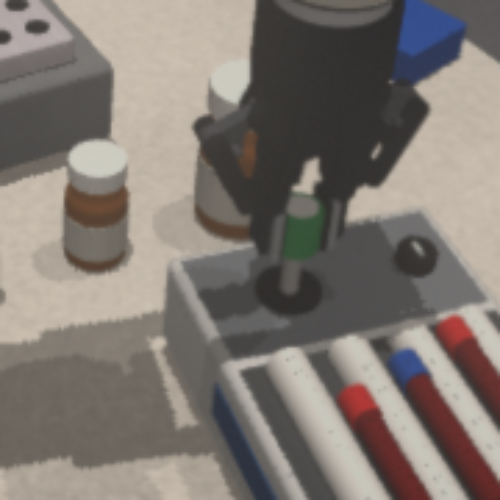

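The knob at (303,228) is pulled out with its stem showing. I'll nudge on until the force shows the stop.

step_arm([
  {"fingers":1,"dx":0,"dy":0,"dz":-0.001,"roll":0},
  {"fingers":1,"dx":0,"dy":0,"dz":-0.0015,"roll":0},
  {"fingers":1,"dx":0,"dy":0,"dz":-0.0015,"roll":0},
])

```text
time: 5.8
tool_pos: [0.5716, -0.1618, 0.115]
tcp_rot: [2.445, 1.972, 0.0]
wrist_force: [8.7, -3.9, -14.7]
width: 0.317
grip_force: 45.3
```

The TCP stays at 0.115 while the force rises to about 15 N, so the knob is at its stop. Hold for 1 s.

step_arm([
  {"fingers":1,"dz":-0.0002},
  {"fingers":1,"dz":-0.0002},
  {"fingers":1,"dz":-0.0002},
  {"fingers":1,"dz":-0.0002},
  {"fingers":1,"dz":-0.0002},
  {"fingers":1,"dz":-0.0002},
  {"fingers":1,"dz":-0.0002},
  {"fingers":1,"dz":-0.0002},
])

```text
invalid input
```

step_arm([
  {"fingers":-0.3,"dz":0},
  {"fingers":-0.3,"dz":0},
  {"fingers":-0.3,"dz":0},
  {"fingers":-0.3,"dz":0},
  {"fingers":-0.3,"dz":0},
  {"fingers":-0.3,"dz":-0.01},
  {"fingers":-0.3,"dz":-0.03},
  {"fingers":-0.3,"dz":-0.06},
])

```text
invalid input
```

step_arm([
  {"fingers":-0.3,"dz":-0.04},
  {"fingers":-0.3,"dz":-0.06},
  {"fingers":-0.3,"dz":-0.06},
])

```text
invalid input
```

```bash
python3 - <<'E'
from h import *
a,_=read_camera("side");s=read_state();print(s["tool_pos"],s["wrist_force"],s["width"],s["time"])
cv2.imwrite("pics/s4.png",cv2.resize(a[130:360,200:500],(780,598)))
E
```

```text
[ 0.57157889 -0.16184264  0.1149451 ] [  8.731276    -3.87206995 -14.24819605] 0.310478982710791 5.85
```

View pics/s4.png

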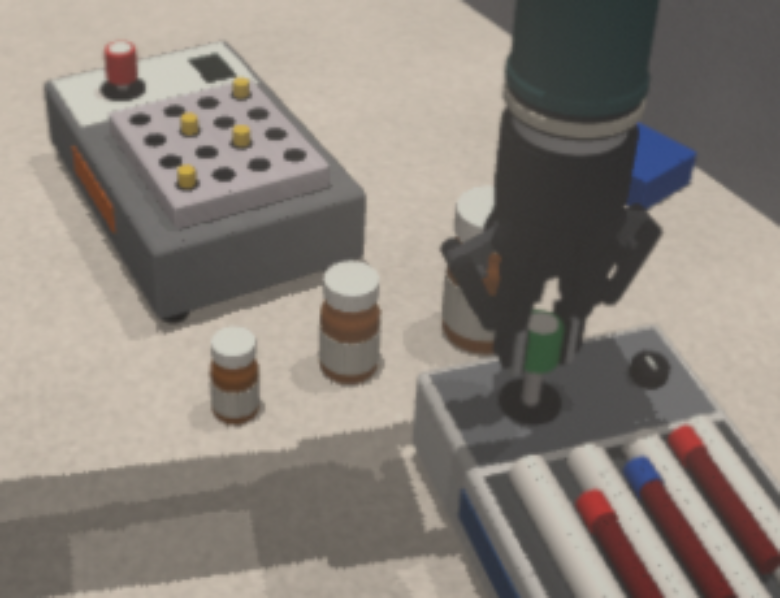

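The moves were refused because rows need all five fields. The picture shows the knob at (543,345) still held out and the bottles untouched. I'll repeat with full rows.

step_arm([
  {"fingers":1,"dx":0,"dy":0,"dz":0,"roll":0},
  {"fingers":1,"dx":0,"dy":0,"dz":0,"roll":0},
  {"fingers":1,"dx":0,"dy":0,"dz":0,"roll":0},
  {"fingers":1,"dx":0,"dy":0,"dz":0,"roll":0},
  {"fingers":1,"dx":0,"dy":0,"dz":0,"roll":0},
  {"fingers":1,"dx":0,"dy":0,"dz":0,"roll":0},
  {"fingers":1,"dx":0,"dy":0,"dz":0,"roll":0},
  {"fingers":1,"dx":0,"dy":0,"dz":0,"roll":0},
])

```text
time: 6.85
tool_pos: [0.5716, -0.1618, 0.115]
tcp_rot: [2.445, 1.972, 0.0]
wrist_force: [8.4, -4.1, -14.1]
width: 0.311
grip_force: 45.3
```

step_arm([
  {"fingers":-0.3,"dx":0,"dy":0,"dz":0,"roll":0},
  {"fingers":-0.3,"dx":0,"dy":0,"dz":0,"roll":0},
  {"fingers":-0.3,"dx":0,"dy":0,"dz":0,"roll":0},
  {"fingers":-0.3,"dx":0,"dy":0,"dz":0,"roll":0},
  {"fingers":-0.3,"dx":0,"dy":0,"dz":0,"roll":0},
  {"fingers":-0.3,"dx":0,"dy":0,"dz":-0.02,"roll":0},
  {"fingers":-0.3,"dx":0,"dy":0,"dz":-0.05,"roll":0},
  {"fingers":-0.3,"dx":0,"dy":0,"dz":-0.08,"roll":0},
])

```text
time: 7.85
tool_pos: [0.5718, -0.1619, 0.1991]
tcp_rot: [2.444, 1.972, 0.001]
wrist_force: [0.9, -0.1, 0.3]
width: 0.648
grip_force: 0.0
```

step_arm([
  {"fingers":-0.3,"dx":0,"dy":0,"dz":-0.03,"roll":0},
  {"fingers":-0.3,"dx":0,"dy":0,"dz":-0.04,"roll":0},
  {"fingers":-0.3,"dx":0,"dy":0,"dz":-0.04,"roll":0},
])

```text
time: 8.22
tool_pos: [0.572, -0.1619, 0.2381]
tcp_rot: [2.444, 1.971, 0.002]
wrist_force: [-0.8, 0.3, -0.0]
width: 0.649
grip_force: 0.0
```

```bash
python3 - <<'E'
from h import *
a,_=read_camera("side");s=read_state();print(s["tool_pos"],s["wrist_force"],s["width"],s["time"])
cv2.imwrite("pics/s5.png",cv2.resize(a[130:360,200:500],(780,598)))
E
```

```text
[ 0.57125918 -0.16167661  0.2366191 ] [-0.06259272  0.7792401  -1.23141455] 0.649570740731882 8.275
```

View pics/s5.png

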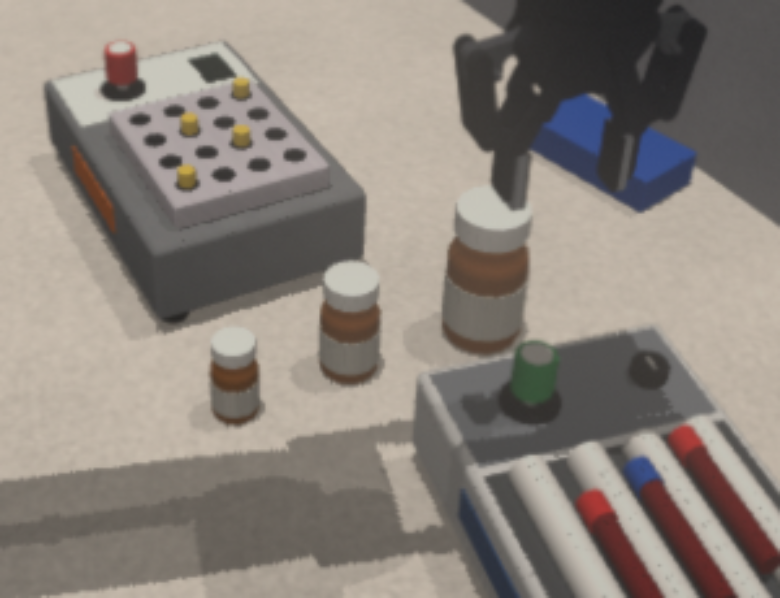

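The green knob is back home at (535,372), the bottles and red knob are unmoved, and the gripper is clear.

```bash
python3 -c "from workcell import *;print(finish_job())"
```

```text
the job is handed in; nothing more can be done
None
```

Job handed in at about 8.3 s of the 32 s allowed: I pulled the mixer's green knob up to its stop, held it there for just over a second and released it; it sprang back home, and the red knob and pill bottle were not touched.

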